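Lever open the whisky-stone box with a bar spatula

ROBOT

A 6-joint arm with a two-finger parallel gripper is mounted at the origin on the work surface. World frame = base frame: x ahead of the robot, y to its left, z up, the work surface at z = 0. Lengths are in m, angles in rad, forces in N, time in s.
With the tool pointing down it reaches from about 0.325 to 0.775 m from the base axis. Payload 9.3 kg.
Tool frame: the origin (TCP) lies on the centre line of the jaws, within the pads' length; the fingertips stand arm.nose_length ahead of it and the grasp point (between the pads) lies 6 mm ahead of it (arm.nose_length is the distance from the TCP to the fingertips, in m); z points along the fingers, y is the line along which they close (so a half turn about z gives the same grasp; the last joint's range is limited). The gripper opens to 85 mm and grips with 20 to 120 N. Pads are 22 mm wide; open, the fingers measure 114 mm over their backs; the gripper's body (76 mm by 85 mm) begins 54 mm behind the grasp point. The pads swing forward as they close: fully open they stand 13 mm farther back than shut.
Start: joints at [-1.466, 0.259, 0.021, 1.334, 0, 1.418], TCP at [0.14, -0.532, 0.256] pointing down, gripper open.
Joint ranges: [-3.04, 3.04], [-0.91, 1.82], [-1.04, 1.36], [-1.92, 1.95], [-1.52, 1.45], [-3.14, 3.14]. Speed limits (rad/s): [2.22, 2.22, 2.79, 3.14, 3.14, 3.14].

INTERFACE

Orientations are given as [roll, pitch, yaw] about the fixed x, y, z axes, in that order (R = Rz(yaw) Ry(pitch) Rx(roll)).
In Python, from bench import observe, imaging, hand_in, arm gives the robot as it stands. The module is installed in compiled form; this text tells all that it offers.
- The arm moves only by the tool move_arm, never from a script. Its argument "targets" is a list of rows, each a list of 6 numbers: the shift along the world's x, y, z in mm, then the turn, a rotation vector about the world's x, y, z in rad. A call has exactly 10 rows; each row is the pose to reach, as a shift and turn from the pose commanded when the call began; what a row does not reach only later rows make up. A row lasts 1/12 s, in which the tool goes at most 41.7 mm and 7.16 degrees, less where a joint would pass 70% of its speed; a pose out of reach is approached as far as the arm can. A call with a gripper value outside its range is refused whole. "gripper" is the opening, from -1 (shut) to 1 (fully open), set as the call begins (left out, the last holds). The fingers move at their own pace and stop on an object; "force" is the grip in N (left out, the last holds). Time passes only in rows, so rows that repeat a pose let the fingers close, or fill a call up. It gives the time, the measured TCP pose, the force, the opening and the grip force at its end, in the units of the state.
- observe(): the state, without advancing time (a new reading comes with each control period).
- imaging.camera(name): name is "scene" or "top" or "wrist"; returns the picture (480x640x3 uint8, red, green, blue); there is no depth.
- imaging.camera_params(name): a dict with "fovy" (degrees; the focal length in pixels is half the picture's height over the tangent of half this angle, whatever the lens; pixels are square), "cx", "cy" (the principal point, pixels), "distortion" ([k1, k2, p1, p2, k3] as OpenCV has them; the pictures are not rectified), "eye" and "rotation" of the camera in the world. Camera axes: x right, y down, z forward; pixel columns grow to the right and rows downward; lengths in m; the calibration is good to about 2 mm. A picture is of the moment at which its call begins: read the wrist's pose just before it. camera_params takes no time and is no camera call; for the wrist camera it gives the pose at the moment of the call.
- hand_in(): hands the job in; it is judged then, once.
Trained networks look in the newest picture that a camera, given by its name, has taken for a name from the list of things; names that differ only in an ending like _2 or _b are one class to them, and where a whole thing is asked for, a point or a joint stands for the part that bears it (a point fixed in the world has none). Each returns a list of dicts, best first, with "p" (0 to 1); they miss things now and then, are a little off and sometimes report something else, mostly with a low value. They report only what shows in the picture. A call takes as long as a camera call. They do not tell look-alikes from the thing itself.
- imaging.spot_in(camera, name): "xy" ([column, row] in pixels, amid what is visible of it).
The state is a dict: "time_s": time; "joints": joint angles; "joint_vel": joint speeds; "joint_torque": joint torques, N m; "eef_pos": TCP position; "eef_rot": TCP orientation; "contact_force": force on the tool from outside, world axes, zero at the start; "ft_torque": the same for the moment, N m; "finger_gap": finger opening in m; "finger_force": force on a finger pad.
Only numpy, scipy, OpenCV 4.12 (cv2) and the standard library are available. Lean on these libraries where they do the work, as an engineer would, in place of code of your own. Each camera call takes 0.05 s, during which the arm holds its last target. There are 200 camera calls.

TASK

Pick up the green-handled bar spatula, slip its blade into the notch in the front of the wooden whisky-stone box and lever the hinged lid up and over until it leans fully back on its hinge stop; only the spatula may touch the box and lid, never the robot itself, and the lid must not be flung. Then lay the spatula flat on the slate board again and let go, leaving the two glasses, the small yellow-capped bottle and the brass measuring cup standing undisturbed.

Things in the scene. Friction and masses are not known exactly. Their poses are not given: they have to be found in the camera images.
- stonebox: Fixed wooden box, medium brown, 120 (x) by 160 (y) by 62 mm high without its lid, walls 8 mm, holding grey stone cubes whose tops are 34 mm above the table. Origin: centre of its underside, on the table. Its front (-x of its frame, roughly towards the robot) has the notch; the lid's hinge runs along y over the back: at x = +60 mm, z = 62 mm.
- notch (a point): Middle of the notch in the box's front wall, on the outer face: an opening 70 mm wide (y) and 16 mm high, straight through the 8 mm wall, from 46 mm above the table up to the underside of the lid at 62 mm. Axes as the box's.
- lid (a joint): Dark wooden lid of the box, 120 by 160 by 8 mm, about 150 g, flush with the box's sides. 0 rad: shut; grows as its front edge rises; 1.57: upright; 1.9: leaning back on its stop. Loose hinge: below about 1.57 it falls shut, beyond that it falls back to the stop.
- lid_edge (a point): Middle of the lower front edge of the lid, 120 mm from the hinge axis (when shut: right above the notch).
- slate: Fixed blue-grey slate board, 240 (x) by 130 (y) by 8 mm thick, on the table. Origin: centre of its underside.
- spatula: Bar spatula, 180 mm long, about 120 g, lying on the slate board. Green handle 100 mm long, 20 mm wide (y), 24 mm high (z), from x = -90 to +10 mm; flat steel blade 36 mm wide (y) and 3 mm thick, from x = +10 to +90 mm, level with the handle's mid-height (z = 12 mm). Origin: middle of its length, on the handle's underside; x points to the blade's tip, z up as it lies.
- spatula_grip (a point): Place to grip: centre of the handle's section at x = -35 mm, z = 12 mm of the spatula, 125 mm behind the tip. Axes as the spatula's.
- spatula_tip (a point): Middle of the end of the spatula's blade. Axes as the spatula's.
- tumbler_a: Clear glass tumbler, rim radius 40 mm, 90 mm high, loose on a blue coaster. Origin: centre of its underside.
- tumbler_b: Another such tumbler on its coaster.
- syrup: Small amber bottle with yellow cap, radius 24 mm, 150 mm high, loose. Origin: centre of its underside.
- jigger: Brass hourglass-shaped measuring cup (jigger), radius up to 20 mm, 75 mm high, loose, standing between the box and the board. Origin: centre of its underside.
Not all that is in view belongs to the job. There is more than one size of the spatula; the one meant has the size given above.

How it is judged:
By the outcome, as a careful person would: the job done as asked, in the order asked, and still so for the second after the job is handed in, with the robot touching nothing.
It also fails if it takes over 72 s, if anything falls off the work surface, if the arm or the gripper's body presses on something with over 40 N, if the wrist force passes 120 N, or if a joint passes its speed limit or range.

## Working session

There is one attempt and no reset: what is moved stays moved. The work goes in short steps, Python scripts to look and compute and a tool call to move; the robot and the scene stay as the last step left them, time stands still between calls to the robot, and variables do not carry over. Pictures are saved under pics/ and viewed, at most 13 in all, crops included, and the job is handed in when it is done.

Besides the shell and the picture viewer there is one more tool, called as a command line: name --pt "numbers of a row" for each row, then --argument value for the rest. move_arm: Moves the arm, as the interface text tells. Its arguments: {"type":"object","properties":{"targets":{"type":"array","items":{"type":"array","items":{"type":"number"}}},"gripper":{"type":"number"},"force":{"type":"number"}},"required":["targets"]}

```bash
mkdir -p pics; ls; python3 - <<'E'
from bench import observe, imaging, arm
import cv2,numpy as np
print(arm.nose_length, observe())
for c in ["top","scene"]:
    im=imaging.camera(c); cv2.imwrite(f"pics/{c}0.png",im[:,:,::-1])
    p=imaging.camera_params(c); print(c,p)
    for n in ["stonebox","notch","lid","lid_edge","slate","spatula","spatula_grip","spatula_tip","tumbler_a","syrup","jigger"]:
        print(n,[(np.round(d["xy"]).tolist(),round(d["p"],2)) for d in imaging.spot_in(c,n)][:4])
E
```

```text
pics
0.025 {'time_s': 0.0, 'joints': array([-1.46564516e+00,  2.59193458e-01,  2.07449906e-02,  1.33369547e+00,
        2.14025184e-05,  1.41820989e+00]), 'joint_vel': array([-0.00178671,  0.001214  ,  0.00110516, -0.00033875, -0.00042247,
       -0.00176891]), 'joint_torque': array([-3.63478121e-04, -5.55634439e+01,  3.44529355e+01,  1.37657629e-02,
       -2.61247169e-04, -6.78129126e-06]), 'eef_pos': array([ 0.14017301, -0.5315773 ,  0.25565886]), 'eef_rot': array([-3.14026395e+00, -2.25984572e-04,  2.57737436e-01]), 'contact_force': array([ 0.52305551,  0.49863204, -0.27616849]), 'ft_torque': array([0.03567412, 0.04965599, 0.02057987]), 'finger_force': 0.0, 'finger_gap': 0.08514482596105102}
top {'fovy': 49.08494701857284, 'cx': 315.29857967282896, 'cy': 242.25350914248284, 'distortion': array([-0.02407486,  0.        ,  0.        ,  0.        ,  0.        ]), 'eye': array([ 0.46332884, -0.01199453,  1.27530211]), 'rotation': array([-3.04951269,  0.00999701, -1.55989333])}
stonebox [([240.0, 215.0], 0.6)]
notch [([242.0, 214.0], 0.77)]
lid [([241.0, 212.0], 0.95)]
lid_edge [([241
[... 446 characters left out ...]
n': array([-0.16422097,  0.        ,  0.        ,  0.        ,  0.        ]), 'eye': array([ 1.63315514, -0.33832955,  0.77177063]), 'rotation': array([-2.12654005, -0.02284644,  1.26537755])}
stonebox [([395.0, 273.0], 0.81)]
notch [([396.0, 271.0], 0.81)]
lid [([396.0, 257.0], 0.85)]
lid_edge [([398.0, 262.0], 0.9)]
slate [([227.0, 318.0], 0.92)]
spatula [([184.0, 238.0], 0.83), ([217.0, 314.0], 0.72), ([395.0, 270.0], 0.52), ([327.0, 282.0], 0.27)]
spatula_grip [([219.0, 314.0], 0.73), ([183.0, 238.0], 0.61)]
spatula_tip [([220.0, 316.0], 0.85), ([184.0, 240.0], 0.82), ([134.0, 283.0], 0.44)]
tumbler_a [([475.0, 233.0], 0.67)]
syrup [([134.0, 279.0], 0.77)]
jigger [([328.0, 284.0], 0.65)]
```

View pics/top0.png

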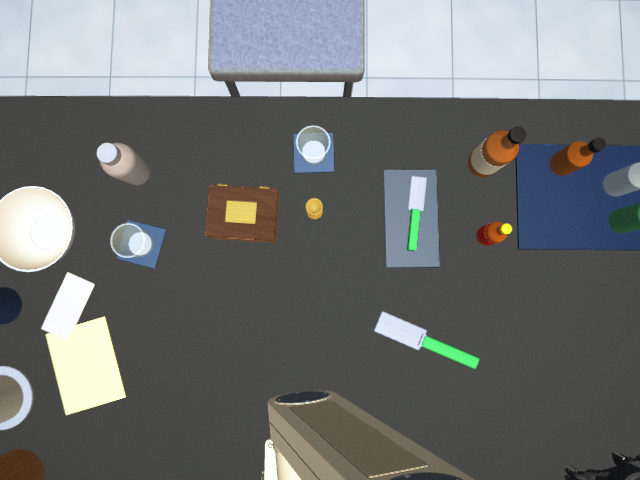

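View pics/scene0.png

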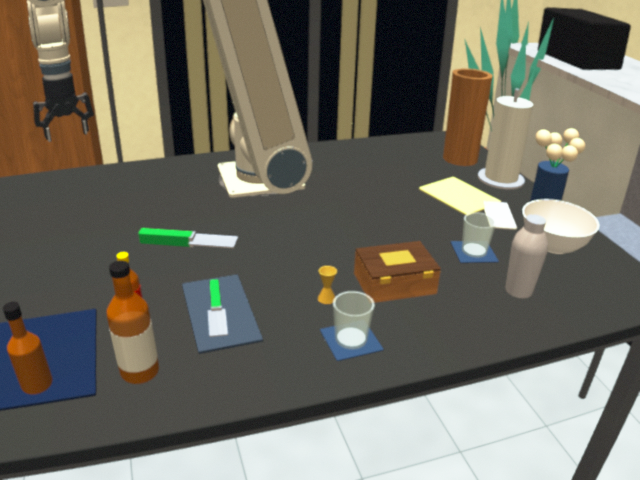

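The top view has +x up and +y left. The target spatula is on the slate at about (415,213), with its blade towards +x. The larger spatula at (425,340) is a look-alike. The box is at (241,213) with its hinges at the far side, the jigger at (315,208), tumblers at (313,146) and (131,240), and the syrup at (493,233). Next I'll fit silhouettes to get precise poses.

```bash
cat > h.py <<'E'
import numpy as np,cv2
from scipy.spatial.transform import Rotation as Ro
from scipy.optimize import minimize
from bench import observe, imaging, arm
def cam(c):
    p=imaging.camera_params(c); f=240/np.tan(np.radians(p["fovy"]/2))
    return np.array([[f,0,p["cx"]],[0,f,p["cy"]],[0,0,1]]),p["distortion"],np.array(p["eye"]),Ro.from_euler("xyz",p["rotation"]).as_matrix()
def proj(C,P):
    K,D,e,R=C; P=np.atleast_2d(P).astype(float)
    return cv2.projectPoints((P-e)@R,np.zeros(3),np.zeros(3),K,D)[0][:,0]
def unproj(C,uv,z):
    K,D,e,R=C; n=cv2.undistortPoints(np.array(uv,float).reshape(-1,1,2),K,D)[:,0]
    d=np.c_[n,np.ones(len(n))]@R.T; return e+d*((z-e[2])/d[:,2])[:,None]
def place(L,q): 
    c,s=np.cos(q[2]),np.sin(q[2]); L=np.array(L,float)
    return np.c_[q[0]+c*L[:,0]-s*L[:,1],q[1]+s*L[:,0]+c*L[:,1],L[:,2]]
def boxc(x0,x1,y0,y1,z0,z1): return [[x,y,z] for x in (x0,x1) for y in (y0,y1) for z in (z0,z1)]
def blob(m,seed):
    n,l,st,ce=cv2.connectedComponentsWithStats(m.astype(np.uint8)); 
    k=min(range(1,n),key=lambda i:np.hypot(*(ce[i]-seed))-0.05*st[i,4]**.5*10 if st[i,4]>60 else 1e9); return l==k
def fit(C,mask,corners,q0):
    S=4; M=cv2.resize(mask.astype(np.uint8),None,fx=S,fy=S,interpolation=cv2.INTER_NEAREST)
    def cost(q):
        h=cv2.convexHull(proj(C,place(corners,q)).astype(np.float32))
        I=np.zeros_like(M); cv2.fillConvexPoly(I,np.round(((h+.5)*S-.5)*16).astype(np.int32),1,shift=4)
        return 1-(I&M).sum()/(I|M).sum()
    for k in range(2):
        r=minimize(cost,q0,method="Nelder-Mead",options=dict(initial_simplex=np.array(q0)+np.vstack([np.zeros(3),np.diag([.01,.01,.1])])/(k+1))); q0=r.x
    return r.x,r.fun
E
cat > fit1.py <<'E'
from h import *
for c in ["top","scene"]:
    C=cam(c); im=cv2.imread(f"pics/{c}0.png"); H=cv2.cvtColor(im,cv2.COLOR_BGR2HSV).astype(int)
    if c=="top": print("R z-axis",C[3][:,2])
    sd=dict(top=[(413,230),(418,192),(241,213),(412,250)],scene=[(215,293),(217,321),(396,272),(220,315)])[c]
    h,s,v=H[...,0],H[...,1],H[...,2]
    green=blob((h>45)&(h<75)&(s>150)&(v>90),sd[0])
    brown=blob((h<30)&(s>60)&(v>35),sd[2])
    g0=unproj(C,[sd[0]],.02)[0]; b0=unproj(C,[sd[2]],.05)[0]
    print(c,"handle",green.sum(),fit(C,green,boxc(-.09,.01,-.01,.01,.008,.032),[g0[0]+.04,g0[1],0]))
    print("box",brown.sum(),fit(C,brown,boxc(-.06,.06,-.08,.08,0,.07),[b0[0],b0[1],0]))
    spot=dict(top=[(314,146),(131,240),(492,233),(316,206)],scene=[(353,320),(477,236),(134,279),(328,284)])[c]
    for n,uv,z in zip(["ta","tb","syrup","jig"],spot,[.045,.045,.075,.037]): print(n,unproj(C,[uv],z)[0].round(3))
    sl=blob((abs(h-108)<15)&(s>30)&(s<120)&(v>60)&(v<150),sd[3]); ys,xs=np.nonzero(sl)
    r=cv2.minAreaRect((unproj(C,np.c_[xs,ys],.008)[:,:2]*1000).astype(np.float32)); print("slate",r)
E
python3 fit1.py
```

```text
R z-axis [ 0.0918359   0.01095641 -0.99571388]
top handle 349 (array([ 0.65059322, -0.23804674, -0.13221555]), np.float64(0.19576490924805534))
box 3923 (array([ 0.64366248,  0.17519861, -0.05750919]), np.float64(0.024207739501260317))
ta [0.808 0.007 0.045]
tb [0.578 0.438 0.045]
syrup [ 0.599 -0.404  0.075]
jig [0.664 0.001 0.037]
slate ((642.4458618164062, -229.29525756835938), (240.4867706298828, 131.21530151367188), 1.41073477268219)
scene handle 248 (array([ 0.61906423, -0.23246004, -0.11149266]), np.float64(0.2816642120765832))
box 4327 (array([ 0.64502832,  0.17669328, -0.04362004]), np.float64(0.03094965675057204))
ta [0.797 0.015 0.045]
tb [0.572 0.433 0.045]
syrup [ 0.581 -0.395  0.075]
jig [0.656 0.01  0.037]
slate ((645.677734375, -228.76124572753906), (247.59754943847656, 131.23289489746094), 1.2378554344177246)
```

move_arm --pt "40 27 0 0 0 -0.05" --pt "75 52 0 0 0 -0.1" --pt "110 75 0 0 0 -0.15" --pt "145 98 0 0 0 -0.2" --pt "180 121 0 0 0 -0.25" --pt "215 145 0 0 0 -0.3" --pt "250 168 0 0 0 -0.33" --pt "285 192 0 0 0 -0.33" --pt "320 215 0 0 0 -0.33" --pt "355 239 0 0 0 -0.33" --gripper 1

```text
time_s: 2.03
eef_pos: [0.4874, -0.2977, 0.2565]
eef_rot: [3.141, -0.0, -0.072]
contact_force: [0.6, -0.3, -0.1]
finger_gap: 0.0854
finger_force: 0.0
```

move_arm --pt "30 20 0 0 0 0" --pt "60 40 0 0 0 0" --pt "60 58 0 0 0 0" --pt "60 58 0 0 0 0" --pt "60 58 0 0 0 0" --pt "60 58 0 0 0 0" --pt "60 58 0 0 0 0" --pt "60 58 0 0 0 0" --pt "60 58 0 0 0 0" --pt "60 58 0 0 0 0"

```text
time_s: 2.87
eef_pos: [0.5456, -0.2419, 0.2564]
eef_rot: [3.141, -0.0, -0.073]
contact_force: [0.2, 0.0, 0.3]
finger_gap: 0.0856
finger_force: 0.0
```

```bash
python3 - <<'E'
from h import *
s=observe(); print(s["time_s"],s["eef_pos"],s["eef_rot"],s["contact_force"])
im=imaging.camera("wrist"); cv2.imwrite("pics/w1.png",im[:,:,::-1]); C=cam("wrist"); print(C[2],C[3])
np.savez("w1.npz",K=C[0],D=C[1],e=C[2],R=C[3])
for n in ["spatula","spatula_grip","spatula_tip"]: print(n,[(d["xy"],d["p"],unproj(C,[d["xy"]],.02)) for d in imaging.spot_in("wrist",n)])
H=cv2.cvtColor(im,cv2.COLOR_RGB2HSV).astype(int);h,s,v=H[...,0],H[...,1],H[...,2]
g=blob((h>45)&(h<75)&(s>150)&(v>90),(320,240))
best=min((fit(C,g,boxc(-.09,.01,-.01,.01,.008,.032),[.64,-.235,y]) for y in (-.15,-.05,.05)),key=lambda r:r[1]);print(g.sum(),best)
E
```

```text
2.8667 [ 0.54555333 -0.24186527  0.25639283] [ 3.14145916e+00 -1.90778858e-04 -7.33636437e-02] [0.20527866 0.0288751  0.28045629]
[ 0.62542956 -0.24712234  0.37414605] [[-7.34525593e-02 -9.47096341e-01 -3.12431181e-01]
 [-9.97298472e-01  6.99726892e-02  2.23513132e-02]
 [ 6.92803022e-04  3.13228901e-01 -9.49677406e-01]]
spatula [([313.0, 67.8], 0.89, array([[ 0.6569433 , -0.23774847,  0.02      ]])), ([349.5, 382.3], 0.79, array([[ 0.35187861, -0.25006527,  0.02      ]]))]
spatula_grip [([312.6, 63.0], 0.87, array([[ 0.66055956, -0.2377295 ,  0.02      ]])), ([347.0, 384.6], 0.72, array([[ 0.34919585, -0.24729313,  0.02      ]]))]
spatula_tip [([313.5, 63.2], 0.89, array([[ 0.66035652, -0.23844196,  0.02      ]])), ([347.7, 380.2], 0.75, array([[ 0.35463633, -0.24833988,  0.02      ]]))]
2962 (array([ 0.65091394, -0.23785857, -0.11079699]), np.float64(0.06622268634366446))
```

View pics/w1.png

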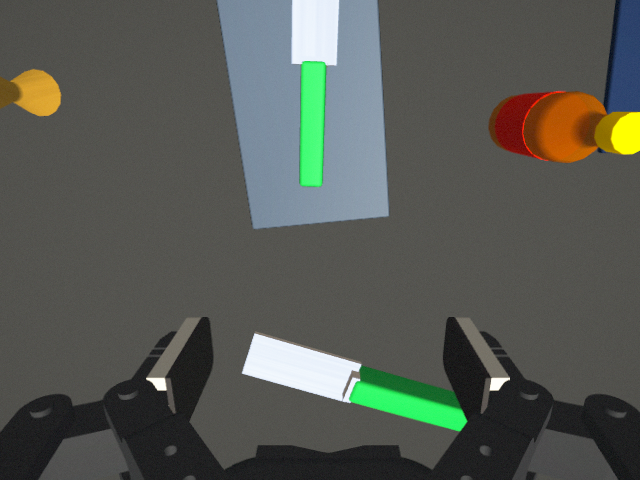

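The spatula is at (0.651, -0.238) with yaw about -0.105. The wrist view shows its handle running from (312,186) to (314,62) on the slate, and the pads are clear of it. I'll descend to the grip point and close.

move_arm --pt "20 2 -5 0 0 -0.03" --pt "45 5 -20 0 0 -0.03" --pt "70 7 -50 0 0 -0.03" --pt "70 7 -85 0 0 -0.03" --pt "70 7 -120 0 0 -0.03" --pt "70 7 -150 0 0 -0.03" --pt "70 7 -180 0 0 -0.03" --pt "70 7 -205 0 0 -0.03" --pt "70 7 -219 0 0 -0.03" --pt "70 7 -219 0 0 -0.03"

```text
time_s: 3.9
eef_pos: [0.6141, -0.2333, 0.0335]
eef_rot: [-3.139, 0.006, -0.102]
contact_force: [-0.7, 0.0, 0.1]
finger_gap: 0.0857
finger_force: 0.0
```

move_arm --pt "0 0 0 0 0 0" --pt "0 0 0 0 0 0" --pt "0 0 0 0 0 0" --pt "0 0 0 0 0 0" --pt "0 0 0 0 0 0" --pt "0 0 0 0 0 0" --pt "0 0 0 0 0 0" --pt "0 0 0 0 0 0" --pt "0 0 0 0 0 0" --pt "0 0 0 0 0 0" --gripper -1 --force 70

```text
time_s: 4.73
eef_pos: [0.6164, -0.2345, 0.0385]
eef_rot: [3.141, -0.002, -0.102]
contact_force: [-0.9, -0.0, 6.3]
finger_gap: 0.0183
finger_force: 69.6
```

move_arm --pt "0 0 10 0 0 0" --pt "0 0 30 0 0 0" --pt "0 0 60 0 0 0" --pt "0 0 90 0 0 0" --pt "0 0 120 0 0 0" --pt "-5 10 150 0 0 0" --pt "-15 30 165 0 0 0" --pt "-30 60 170 0 0 0.02" --pt "-45 90 170 0 0 0.04" --pt "-60 120 170 0 0 0.05"

```text
time_s: 5.57
eef_pos: [0.555, -0.1132, 0.2084]
eef_rot: [3.141, -0.001, -0.052]
contact_force: [0.1, 1.3, -0.9]
finger_gap: 0.0182
finger_force: 68.6
```

move_arm --pt "-14 30 0 0 0 0" --pt "-28 60 0 0 0 0" --pt "-42 90 0 0 0 0" --pt "-56 120 0 0 0 0" --pt "-70 150 0 0 0 0" --pt "-84 180 0 0 0 0" --pt "-98 210 0 0 0 0" --pt "-112 240 0 0 0 0" --pt "-126 270 0 0 0 0" --pt "-137 300 0 0 0 0"

```text
time_s: 6.4
eef_pos: [0.4282, 0.089, 0.2076]
eef_rot: [-3.111, 0.0, -0.005]
contact_force: [0.1, -0.1, -0.6]
finger_gap: 0.0184
finger_force: 68.6
```

```bash
cat > look.py <<'E'
import sys
from h import *
t=sys.argv[1]
s=observe(); print(s["time_s"],s["eef_pos"],s["eef_rot"],s["contact_force"],s["finger_gap"])
P={}
for c in sys.argv[2:]:
    im=imaging.camera(c); cv2.imwrite(f"pics/{c}{t}.png",im[:,:,::-1]); C=cam(c)
    np.savez(f"pics/{c}{t}.npz",K=C[0],D=C[1],e=C[2],R=C[3])
    H=cv2.cvtColor(im,cv2.COLOR_RGB2HSV).astype(int);h,ss,v=H[...,0],H[...,1],H[...,2]
    for n in ["spatula","spatula_tip","notch","lid","jigger"]: print(c,n,[(d["xy"],round(d["p"],2)) for d in imaging.spot_in(c,n)][:3])
E
python3 look.py 2 wrist scene top; python3 - <<'E'
import cv2,numpy as np
a,b,c=[cv2.imread(f"pics/{n}2.png") for n in("wrist","scene","top")]
b=cv2.resize(b[130:330,230:497],(400,300)); c=cv2.resize(c[150:300,180:380],(400,300))
cv2.imwrite("pics/m2.png",np.vstack([np.hstack([cv2.resize(a,(400,300)),b]),np.hstack([c,c*0])]))
E
```

```text
6.4 [0.4282295  0.08903702 0.20763309] [-3.11146464e+00  2.56193513e-04 -5.45257026e-03] [ 0.12904061 -0.10329145 -0.64451277] 0.018384867521810996
wrist spatula [([635.1, 274.6], 0.82), ([329.1, 161.6], 0.6)]
wrist spatula_tip [([631.5, 273.2], 0.91)]
wrist notch []
wrist lid []
wrist jigger []
scene spatula [([185.5, 239.9], 0.84), ([341.4, 185.6], 0.78), ([329.0, 285.3], 0.52)]
scene spatula_tip [([341.8, 183.8], 0.7), ([181.5, 237.4], 0.63), ([397.3, 257.4], 0.24)]
scene notch [([396.2, 271.8], 0.74)]
scene lid [([395.9, 259.0], 0.72)]
scene jigger [([329.6, 283.6], 0.7), ([342.1, 183.2], 0.66)]
top spatula [([414.1, 340.5], 0.76), ([239.6, 214.3], 0.68), ([271.8, 262.5], 0.66)]
top spatula_tip [([416.4, 336.7], 0.94), ([269.6, 260.3], 0.82)]
top notch [([243.5, 213.2], 0.56)]
top lid []
top jigger [([312.5, 207.0], 0.5)]
```

View pics/m2.png

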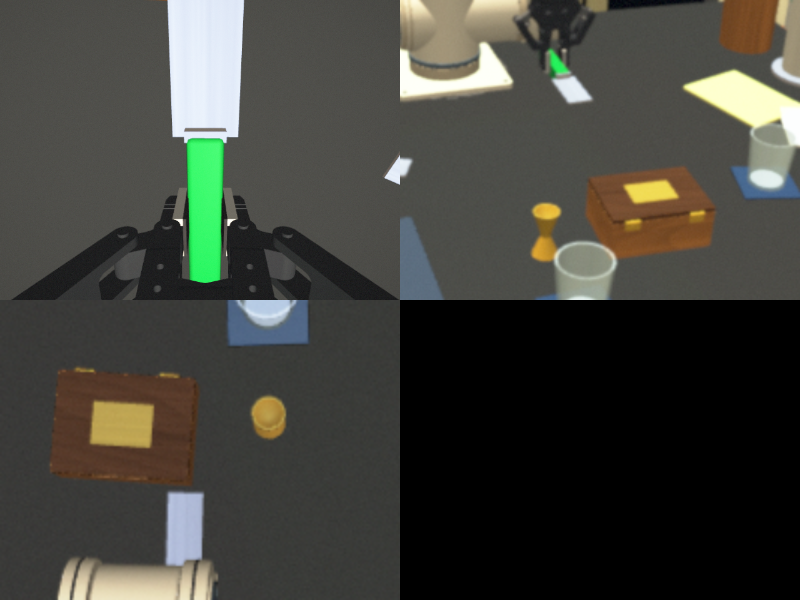

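move_arm --pt "-5 25 0 0 0 -0.02" --pt "-9 50 0 0 0 -0.02" --pt "-9 75 -10 0 0 -0.02" --pt "-9 90 -30 0 0 -0.02" --pt "-9 90 -60 0 0 -0.02" --pt "-9 90 -90 0 0 -0.02" --pt "-9 90 -110 0 0 -0.02" --pt "-9 90 -110 0 0 -0.02" --pt "-9 90 -110 0 0 -0.02" --pt "-9 90 -110 0 0 -0.02"

```text
time_s: 8.13
eef_pos: [0.4208, 0.1096, 0.0982]
eef_rot: [-3.08, 0.003, 0.023]
contact_force: [-0.3, 0.6, -0.8]
finger_gap: 0.0183
finger_force: 68.6
```

```bash
python3 look.py 3 scene top; python3 - <<'E'
from h import *
for c in("top","scene"):
    C=[np.load(f"pics/{c}3.npz")[k] for k in "KDeR"]
    s=observe(); T=Ro.from_euler("xyz",s["eef_rot"]).as_matrix(); 
    # predicted tip corners
    a=s["eef_rot"][2]; f=np.array([np.cos(a),np.sin(a),0]); l=np.array([-f[1],f[0],0])
    g=s["eef_pos"]-[0,0,.0185]
    print(c,proj(C,[g+.125*f+.018*l,g+.125*f-.018*l,g+.045*f-.018*l,g+.045*f+.018*l]).round(1).tolist())
a,b=[cv2.imread(f"pics/{n}3.png") for n in("scene","top")]
a=cv2.resize(a[180:320,300:480],(400,311),interpolation=cv2.INTER_CUBIC);b=cv2.resize(b[180:320,170:350],(400,311),interpolation=cv2.INTER_CUBIC)
cv2.imwrite("pics/m3.png",np.hstack([a,b]))
E
```

```text
8.1333 [0.42083165 0.10961587 0.09819976] [-3.07993790e+00  3.04639951e-03  2.32769654e-02] [-0.25546323  0.59552645 -0.75609785] 0.018280659032308667
scene spatula [([348.7, 226.5], 0.77), ([183.1, 237.0], 0.75)]
scene spatula_tip [([179.8, 238.3], 0.82), ([347.6, 223.8], 0.56)]
scene notch [([396.9, 271.3], 0.72)]
scene lid [([395.3, 258.0], 0.96)]
scene jigger [([348.2, 223.8], 0.73), ([328.2, 281.0], 0.62), ([132.9, 277.9], 0.17)]
top spatula [([414.1, 337.9], 0.89), ([265.9, 269.1], 0.71)]
top spatula_tip [([415.0, 338.5], 0.91), ([262.1, 265.3], 0.79)]
top notch [([242.6, 214.9], 0.72)]
top lid [([240.8, 211.5], 0.82), ([315.8, 208.3], 0.67)]
top jigger [([313.8, 207.2], 0.6), ([242.5, 215.6], 0.47)]
top [[258.7, 253.7], [274.5, 253.5], [274.6, 288.7], [258.8, 288.9]]
scene [[362.2, 234.7], [348.0, 237.0], [336.1, 220.9], [349.8, 218.9]]
```

View pics/m3.png

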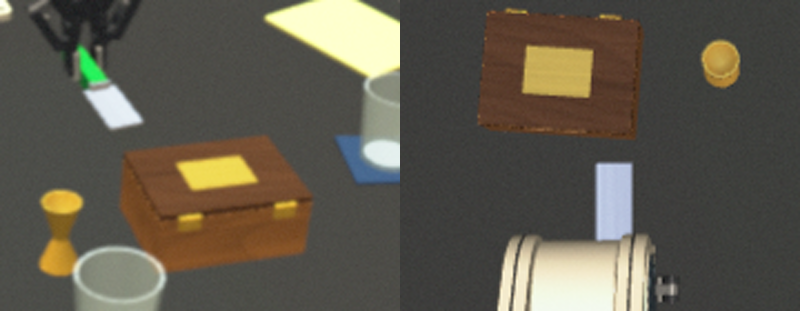

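```bash
python3 - <<'E'
from h import *
s=observe(); print(s["joints"].round(3),s["joint_vel"].round(3),s["joint_torque"].round(1),s["time_s"])
print([k for k in dir(arm) if k[0]!='_'])
E
```

```text
[ 0.021  0.171 -0.526  0.875  0.061  3.141] [ 0.     0.002  0.    -0.002 -0.001  0.001] [  0.  -42.9  28.7  -0.    0.2  -0. ] 8.7333
['MotionError', 'nose_length']
```

Joint 6 is at its limit (yaw can't go below j1). So I'll come in with the spatula yawed by about 0.34 rad, which still fits the 70 mm notch.

```bash
cat > delta.py <<'E'
import sys
from h import *
s=observe(); x,y,z,yaw=map(float,sys.argv[1:5])
D=Ro.from_euler("xyz",[np.pi,0,yaw])*Ro.from_euler("xyz",s["eef_rot"]).inv()
print(((np.array([x,y,z])-s["eef_pos"])*1000).round(1),D.as_rotvec().round(3),s["joints"].round(3))
E
python3 delta.py .4346 .1235 .0725 .34
```

```text
[ 13.1  14.3 -26.9] [-0.06  -0.012  0.318] [ 0.021  0.171 -0.526  0.875  0.061  3.141]
```

```bash
python3 delta.py .4277 .144 .0725 .2
```

```text
[  6.2  34.8 -26.9] [-0.061 -0.008  0.178] [ 0.021  0.171 -0.526  0.875  0.061  3.141]
```

move_arm --pt "0 0 0 -0.06 -0.008 0.06" --pt "0 0 0 -0.06 -0.008 0.12" --pt "0 0 0 -0.06 -0.008 0.18" --pt "2 12 -5 -0.06 -0.008 0.18" --pt "4 24 -15 -0.06 -0.008 0.18" --pt "6 35 -25 -0.06 -0.008 0.18" --pt "6 35 -27 -0.06 -0.008 0.18" --pt "6 35 -27 -0.06 -0.008 0.18" --pt "6 35 -27 -0.06 -0.008 0.18" --pt "6 35 -27 -0.06 -0.008 0.18"

```text
time_s: 9.57
eef_pos: [0.4275, 0.1439, 0.0724]
eef_rot: [-3.141, 0.0, 0.202]
contact_force: [-0.3, -0.3, -1.3]
finger_gap: 0.0184
finger_force: 68.7
```

```bash
python3 look.py 4 scene top; python3 delta.py .4277 .144 .0725 .2; python3 - <<'E'
from h import *
for c in("top","scene"):
    C=[np.load(f"pics/{c}4.npz")[k] for k in "KDeR"]
    s=observe(); a=s["eef_rot"][2]; f=np.array([np.cos(a),np.sin(a),0]); l=np.array([-f[1],f[0],0])
    g=s["eef_pos"]-[0,0,.0185]; im=cv2.imread(f"pics/{c}4.png")
    x0,y0=dict(top=(170,180),scene=(310,200))[c]; S=4
    p=proj(C,[g+.125*f+.018*l,g+.125*f-.018*l,g+.045*f-.018*l,g+.045*f+.018*l])
    q=proj(C,place([[-.06,-.035,.046],[-.06,.035,.046],[-.06,.035,.062],[-.06,-.035,.062]],[.644,.176,-.05]))
    print(p.round(1).tolist())
    r=cv2.resize(im[y0:y0+140,x0:x0+100],None,fx=S,fy=S,interpolation=cv2.INTER_CUBIC)
    for P,col in((p,(0,0,255)),(q,(0,255,255))): cv2.polylines(r,[np.int32((P-[x0,y0]+.5)*S)],True,col,1)
    cv2.imwrite(f"pics/_{c}.png",r)
cv2.imwrite("pics/m4.png",np.hstack([cv2.imread("pics/_top.png"),cv2.imread("pics/_scene.png")]))
E
```

```text
9.5667 [0.42747383 0.14387345 0.07244931] [-3.14092212e+00  8.32536212e-05  2.02280914e-01] [-0.28922453 -0.27820964 -1.30866554] 0.018422557738273736
scene spatula [([365.6, 230.0], 0.74), ([177.8, 238.1], 0.58), ([397.1, 260.7], 0.26)]
scene spatula_tip [([183.9, 239.0], 0.98), ([364.9, 231.8], 0.68)]
scene notch [([395.2, 270.1], 0.75)]
scene lid [([396.5, 260.0], 0.81)]
scene jigger [([327.6, 286.0], 0.82)]
top spatula [([244.3, 266.6], 0.92), ([414.1, 338.4], 0.61)]
top spatula_tip [([414.5, 338.0], 0.83), ([245.5, 265.6], 0.71)]
top notch [([241.0, 212.9], 0.91)]
top lid [([241.5, 212.4], 0.81)]
top jigger [([313.2, 207.4], 0.55)]
[ 0.3 -0.2  0.3] [-0.001 -0.    -0.002] [ 1.380e-01  2.310e-01 -5.280e-01  8.120e-01  1.000e-03  3.078e+00]
[[235.7, 254.2], [250.8, 251.2], [257.0, 285.0], [241.8, 287.9]]
[[383.6, 241.4], [371.2, 244.9], [353.3, 229.8], [365.5, 226.6]]
```

View pics/m4.png

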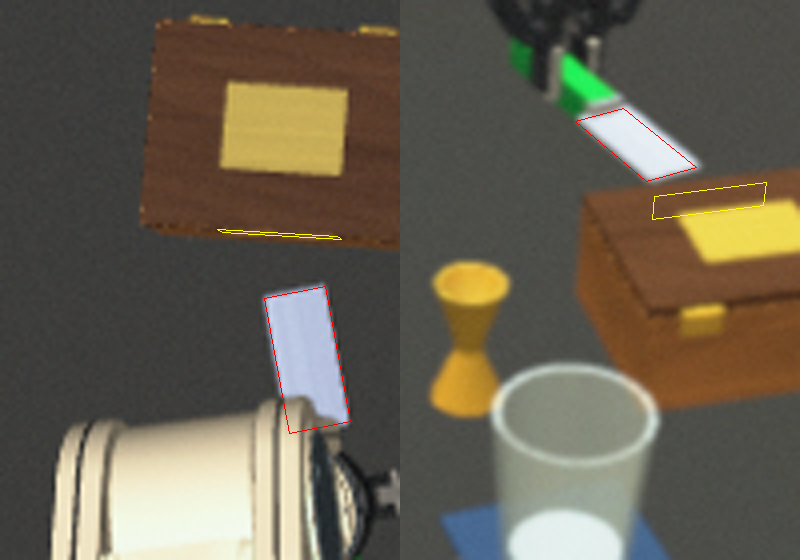

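The predicted blade outline (red) matches the picture: tip at top (243,253), with the notch (yellow) straight ahead. Inserting now.

move_arm --pt "8 1.6 -1 0 0 0" --pt "16 3.2 -1 0 0 0" --pt "24 4.8 -1 0 0 0" --pt "31 6.2 -1 0 0 0" --pt "38 7.6 -1 0 0 0" --pt "45 9 -1 0 0 0" --pt "52 10.4 -1 0 0 0" --pt "59 12 -1 0 0 0" --pt "59 12 -1 0 0 0" --pt "59 12 -1 0 0 0"

```text
time_s: 11.0
eef_pos: [0.4866, 0.1562, 0.071]
eef_rot: [-3.141, 0.001, 0.203]
contact_force: [0.2, -0.5, -1.1]
finger_gap: 0.018
finger_force: 68.7
```

```bash
python3 - <<'E'
import numpy as np
r=90
for t in np.arange(0,1.76,.1): print(round(t,2),round(r*(1-np.cos(t)),1),round(-.05*r*(1-np.cos(t)),1),round(r*np.sin(t),1))
E
```

```text
0.0 0.0 -0.0 0.0
0.1 0.4 -0.0 9.0
0.2 1.8 -0.1 17.9
0.3 4.0 -0.2 26.6
0.4 7.1 -0.4 35.0
0.5 11.0 -0.6 43.1
0.6 15.7 -0.8 50.8
0.7 21.2 -1.1 58.0
0.8 27.3 -1.4 64.6
0.9 34.1 -1.7 70.5
1.0 41.4 -2.1 75.7
1.1 49.2 -2.5 80.2
1.2 57.4 -2.9 83.9
1.3 65.9 -3.3 86.7
1.4 74.7 -3.7 88.7
1.5 83.6 -4.2 89.8
1.6 92.6 -4.6 90.0
1.7 101.6 -5.1 89.2
```

move_arm --pt "0 0 2 0 0 0" --pt "0 0 4 0 0 0" --pt "0 0 6 0 0 0" --pt "0 0 8 0 0 0" --pt "0 0 11 0 0 0" --pt "0.2 0 14 0 0 0" --pt "0.5 0 17 0 0 0" --pt "1 0 20 0 0 0" --pt "1.4 0 23 0 0 0" --pt "2 0 25 0 0 0"

```text
time_s: 11.83
eef_pos: [0.4885, 0.1562, 0.0967]
eef_rot: [-3.141, -0.0, 0.202]
contact_force: [-0.2, 0.2, -1.5]
finger_gap: 0.0182
finger_force: 68.6
```

```bash
python3 look.py 5 scene | head -1; python3 - <<'E'
import cv2
cv2.imwrite("pics/m5.png",cv2.resize(cv2.imread("pics/scene5.png")[180:320,300:480],None,fx=3,fy=3))
E
```

```text
11.8333 [0.4885081  0.15620224 0.09665698] [-3.14071461e+00 -6.96978531e-05  2.02460970e-01] [-0.24557007  0.21240012 -1.45267362] 0.018229757119179388
```

View pics/m5.png

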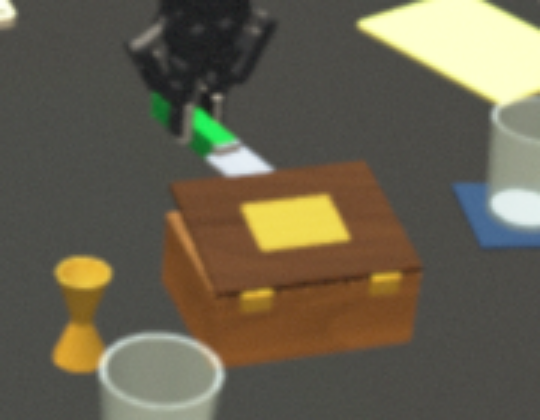

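The lid is rising on the blade: its front edge is lifted and the robot is well clear. I'll carry on along the arc.

move_arm --pt "0.8 0 3.5 0 0 0" --pt "1.7 0 7 0 0 0" --pt "2.8 -0.1 10.4 0 0 0" --pt "4 -0.2 13.8 0 0 0" --pt "5.3 -0.3 17.1 0 0 0" --pt "6.8 -0.3 20.4 0 0 0" --pt "8.4 -0.4 23.7 0 0 0" --pt "10.1 -0.5 26.8 0 0 0" --pt "11.9 -0.6 29.9 0 0 0" --pt "13.9 -0.7 32.9 0 0 0"

```text
time_s: 12.97
eef_pos: [0.5025, 0.1555, 0.1294]
eef_rot: [-3.141, 0.0, 0.202]
contact_force: [-0.6, 0.7, -1.8]
finger_gap: 0.0181
finger_force: 68.6
```

move_arm --pt "2.2 -0.1 3 0 0 0" --pt "4.4 -0.2 5.8 0 0 0" --pt "6.7 -0.3 8.6 0 0 0" --pt "9.1 -0.5 11.2 0 0 0" --pt "11.6 -0.6 13.8 0 0 0" --pt "14.3 -0.7 16.2 0 0 0" --pt "17 -0.9 18.6 0 0 0" --pt "19.8 -1 20.8 0 0 0" --pt "22.7 -1.1 22.9 0 0 0" --pt "25.7 -1.3 24.9 0 0 0"

```text
time_s: 13.8
eef_pos: [0.5283, 0.1542, 0.1542]
eef_rot: [-3.141, 0.0, 0.202]
contact_force: [-0.2, -0.3, -1.2]
finger_gap: 0.0184
finger_force: 68.6
```

```bash
python3 look.py 6 scene | head -1; python3 - <<'E'
import cv2
cv2.imwrite("pics/m6.png",cv2.resize(cv2.imread("pics/scene6.png")[160:320,290:490],None,fx=3,fy=3))
E
```

```text
13.8 [0.52833669 0.15417738 0.15422216] [-3.14073246e+00  1.22782780e-04  2.02397632e-01] [-0.20355024 -0.26385624 -1.24361533] 0.018413402472756503
```

View pics/m6.png

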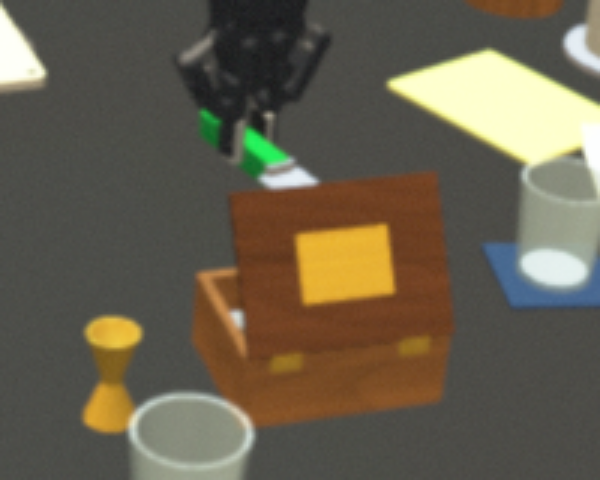

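The lid is at about 1 rad, with the blade tip under it and the gripper clear. Continuing slowly to vertical.

move_arm --pt "3 -0.2 1.9 0 0 0" --pt "6.2 -0.3 3.7 0 0 0" --pt "9.4 -0.5 5.3 0 0 0" --pt "12.7 -0.6 6.8 0 0 0" --pt "16 -0.8 8.2 0 0 0" --pt "19.4 -1 9.4 0 0 0" --pt "22.8 -1.1 10.5 0 0 0" --pt "26.3 -1.3 11.5 0 0 0" --pt "29.8 -1.5 12.3 0 0 0" --pt "33.3 -1.7 13 0 0 0"

```text
time_s: 14.93
eef_pos: [0.5617, 0.1525, 0.1671]
eef_rot: [-3.141, 0.0, 0.202]
contact_force: [-1.0, -0.5, -0.3]
finger_gap: 0.0185
finger_force: 68.7
```

move_arm --pt "2 -0.1 0.2 0 0 0" --pt "4 -0.2 0.4 0 0 0" --pt "6 -0.3 0.6 0 0 0" --pt "8 -0.4 0.8 0 0 0" --pt "10 -0.5 1 0 0 0" --pt "12 -0.6 1.1 0 0 0" --pt "14 -0.7 1.2 0 0 0" --pt "16 -0.8 1.2 0 0 0" --pt "18 -0.9 1.2 0 0 0" --pt "20 -1 1.2 0 0 0"

```text
time_s: 15.77
eef_pos: [0.5815, 0.1515, 0.1682]
eef_rot: [-3.141, 0.0, 0.202]
contact_force: [0.7, 0.4, -0.2]
finger_gap: 0.0186
finger_force: 68.7
```

move_arm --pt "2 -0.1 0 0 0 0" --pt "4 -0.2 0 0 0 0" --pt "6 -0.3 0 0 0 0" --pt "8 -0.4 0 0 0 0" --pt "10 -0.5 0 0 0 0" --pt "12 -0.6 0 0 0 0" --pt "14 -0.7 0 0 0 0" --pt "16 -0.8 0 0 0 0" --pt "18 -0.9 0 0 0 0" --pt "20 -1 0 0 0 0"

```text
time_s: 16.6
eef_pos: [0.6015, 0.1505, 0.1682]
eef_rot: [-3.141, 0.0, 0.203]
contact_force: [-0.3, -0.7, -1.6]
finger_gap: 0.0183
finger_force: 68.7
```

```bash
python3 look.py 7 scene top; python3 - <<'E'
import cv2,numpy as np
a=cv2.resize(cv2.imread("pics/scene7.png")[160:320,290:490],(400,320));b=cv2.resize(cv2.imread("pics/top7.png")[120:280,160:360],(400,320))
cv2.imwrite("pics/m7.png",np.hstack([a,b]))
E
```

```text
16.6 [0.60153254 0.15050533 0.16820769] [-3.14070918e+00  1.51270538e-04  2.02510737e-01] [-0.34340616 -0.69457299 -1.62235989] 0.0183415368586312
scene spatula [([182.0, 237.9], 0.74), ([394.1, 229.4], 0.73)]
scene spatula_tip [([395.6, 226.4], 0.91), ([182.7, 239.2], 0.75)]
scene notch [([404.7, 267.7], 0.78)]
scene lid [([410.9, 256.3], 0.71), ([328.8, 282.8], 0.54), ([475.5, 231.6], 0.48)]
scene jigger [([326.7, 285.5], 0.81)]
top spatula [([245.0, 238.2], 0.8), ([490.2, 232.9], 0.59), ([415.1, 340.3], 0.58)]
top spatula_tip [([413.2, 338.8], 0.66)]
top notch [([262.9, 188.9], 0.81), ([249.7, 239.4], 0.19)]
top lid [([258.0, 170.2], 0.83)]
top jigger []
```

View pics/m7.png

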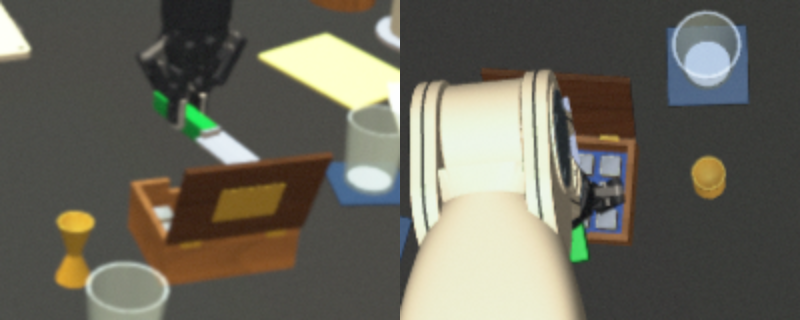

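The lid is leaning back past vertical, with the box open and the stones visible. The blade is free, so I'll retreat and carry the spatula back to the slate.

move_arm --pt "-10 -2 0 0 0 0" --pt "-25 -5 2 0 0 0" --pt "-45 -9 8 0 0 0" --pt "-65 -13 16 0 0 0" --pt "-85 -17 24 0 0 0" --pt "-100 -25 34 0 0 0" --pt "-110 -45 40 0 0 0" --pt "-110 -70 42 0 0 -0.05" --pt "-105 -100 42 0 0 -0.1" --pt "-95 -130 42 0 0 -0.15"

```text
time_s: 18.03
eef_pos: [0.5055, 0.0199, 0.2111]
eef_rot: [-3.141, -0.001, 0.052]
contact_force: [2.0, 0.2, -0.7]
finger_gap: 0.0184
finger_force: 68.6
```

move_arm --pt "10 -30 0 0 0 -0.05" --pt "22 -60 0 0 0 -0.1" --pt "34 -90 0 0 0 -0.15" --pt "46 -120 0 0 0 -0.15" --pt "58 -150 0 0 0 -0.15" --pt "70 -180 0 0 0 -0.15" --pt "82 -210 0 0 0 -0.15" --pt "94 -235 0 0 0 -0.15" --pt "106 -250 0 0 0 -0.15" --pt "110 -255 0 0 0 -0.15"

```text
time_s: 18.87
eef_pos: [0.6172, -0.2373, 0.2093]
eef_rot: [-3.141, 0.0, -0.1]
contact_force: [-0.2, 0.0, -2.9]
finger_gap: 0.0179
finger_force: 68.7
```

move_arm --pt "0 0 0 0 0 0" --pt "0 0 0 0 0 0" --pt "0 0 0 0 0 0" --pt "0 0 0 0 0 0" --pt "0 0 0 0 0 0" --pt "0 0 0 0 0 0" --pt "0 0 0 0 0 0" --pt "0 0 0 0 0 0" --pt "0 0 0 0 0 0" --pt "0 0 0 0 0 0"

```text
time_s: 19.7
eef_pos: [0.6163, -0.2345, 0.2102]
eef_rot: [-3.141, 0.0, -0.098]
contact_force: [0.0, -0.9, -1.2]
finger_gap: 0.0183
finger_force: 68.7
```

```bash
python3 delta.py .6164 -.2345 .0385 -.102; python3 look.py 8 scene top | head -1
python3 - <<'E'
from h import *
q=[.644,.1755,-.05]; 
for c in("scene","top"):
    C=[np.load(f"pics/{c}8.npz")[k] for k in "KDeR"]; r=cv2.imread(f"pics/{c}8.png")
    def corners(t): return place([[.06+x*np.cos(t)+z*np.sin(t),y,.062-x*np.sin(t)+z*np.cos(t)] for x,z in((-.12,0),(-.12,.008)) for y in(-.08,.08)],q)
    x0,y0=dict(scene=(290,160),top=(160,120))[c]; r=cv2.resize(r[y0:y0+160,x0:x0+200],(400,320))
    for t,col in((1.6,(0,0,255)),(1.9,(0,255,255))): cv2.polylines(r,[np.int32((proj(C,corners(t))[[0,1,3,2]]-[x0,y0]+.5)*2)],True,col,1)
    cv2.imwrite(f"pics/_{c}.png",r)
cv2.imwrite("pics/m8.png",np.hstack([cv2.imread("pics/_scene.png"),cv2.imread("pics/_top.png")]))
E
```

```text
[ 1.000e-01 -0.000e+00 -1.717e+02] [-0.001 -0.    -0.004] [-4.910e-01  4.630e-01  2.150e-01  1.324e+00  1.000e-03  2.748e+00]
19.7 [ 0.61630657 -0.23449332  0.2101971 ] [-3.14075224e+00  2.03443956e-04 -9.75307169e-02] [ 0.03714737 -0.94508432 -1.21784352] 0.01828999022799658
```

View pics/m8.png

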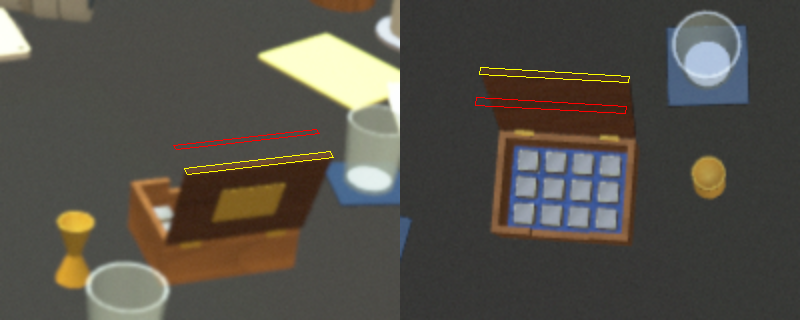

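The lid's edge lies on the 1.9 rad outline (yellow), so it is at its stop. Next I'll lower the spatula onto the slate at its old spot.

move_arm --pt "0 0 -20 0 0 0" --pt "0 0 -45 0 0 0" --pt "0 0 -70 0 0 0" --pt "0 0 -95 0 0 0" --pt "0 0 -120 0 0 0" --pt "0 0 -140 0 0 0" --pt "0 0 -155 0 0 0" --pt "0 0 -163 0 0 0" --pt "0 0 -167 0 0 0" --pt "0 0 -168 0 0 0"

```text
time_s: 21.13
eef_pos: [0.6163, -0.2345, 0.0419]
eef_rot: [-3.141, 0.001, -0.098]
contact_force: [1.0, -0.7, -0.7]
finger_gap: 0.0185
finger_force: 68.7
```

move_arm --pt "0 0 -0.5 0 0 0" --pt "0 0 -1 0 0 0" --pt "0 0 -1.5 0 0 0" --pt "0 0 -2 0 0 0" --pt "0 0 -2.5 0 0 0" --pt "0 0 -3 0 0 0" --pt "0 0 -3.3 0 0 0" --pt "0 0 -3.3 0 0 0" --pt "0 0 -3.3 0 0 0" --pt "0 0 -3.3 0 0 0"

```text
time_s: 21.97
eef_pos: [0.6163, -0.2345, 0.0389]
eef_rot: [-3.141, 0.0, -0.098]
contact_force: [0.4, 0.1, -1.2]
finger_gap: 0.0185
finger_force: 68.7
```

move_arm --pt "0 0 -0.3 0 0 0" --pt "0 0 -0.6 0 0 0" --pt "0 0 -0.8 0 0 0" --pt "0 0 -0.8 0 0 0" --pt "0 0 -0.8 0 0 0" --pt "0 0 -0.8 0 0 0" --pt "0 0 -0.8 0 0 0" --pt "0 0 -0.8 0 0 0" --pt "0 0 -0.8 0 0 0" --pt "0 0 -0.8 0 0 0"

```text
time_s: 22.8
eef_pos: [0.6163, -0.2345, 0.0385]
eef_rot: [-3.141, -0.0, -0.098]
contact_force: [-2.5, 1.4, 5.6]
finger_gap: 0.0187
finger_force: 69.5
```

move_arm --pt "0 0 0 0 0 0" --pt "0 0 0 0 0 0" --pt "0 0 0 0 0 0" --pt "0 0 0 0 0 0" --pt "0 0 0 0 0 0" --pt "0 0 0 0 0 0" --pt "0 0 0 0 0 0" --pt "0 0 0 0 0 0" --pt "0 0 0 0 0 0" --pt "0 0 0 0 0 0" --gripper 1

```text
time_s: 23.63
eef_pos: [0.6163, -0.2345, 0.0381]
eef_rot: [-3.141, 0.0, -0.098]
contact_force: [-0.1, 0.2, 0.1]
finger_gap: 0.0854
finger_force: 0.0
```

move_arm --pt "0 0 10 0 0 0" --pt "0 0 25 0 0 0" --pt "0 0 45 0 0 0" --pt "0 0 70 0 0 0" --pt "-5 0 100 0 0 0" --pt "-20 0 130 0 0 0" --pt "-45 0 160 0 0 0" --pt "-75 0 180 0 0 0" --pt "-105 0 190 0 0 0" --pt "-125 0 190 0 0 0"

```text
time_s: 24.47
eef_pos: [0.4899, -0.2346, 0.2319]
eef_rot: [3.14, -0.004, -0.098]
contact_force: [0.9, -0.3, 0.6]
finger_gap: 0.0854
finger_force: 0.0
```

```bash
python3 look.py 9 scene top wrist | head -1; python3 - <<'E'
import cv2,numpy as np
a=cv2.resize(cv2.imread("pics/scene9.png"),(400,300));b=cv2.resize(cv2.imread("pics/top9.png"),(400,300));c=cv2.resize(cv2.imread("pics/wrist9.png"),(400,300));d=cv2.resize(cv2.imread("pics/scene9.png")[250:370,110:270],(400,300))
cv2.imwrite("pics/m9.png",np.vstack([np.hstack([a,b]),np.hstack([c,d])]))
E
```

```text
24.4667 [ 0.48991467 -0.23460513  0.23188166] [ 3.13991528 -0.00388468 -0.09758469] [ 0.86415565 -0.34469484  0.61321876] 0.08541628028463007
```

View pics/m9.png

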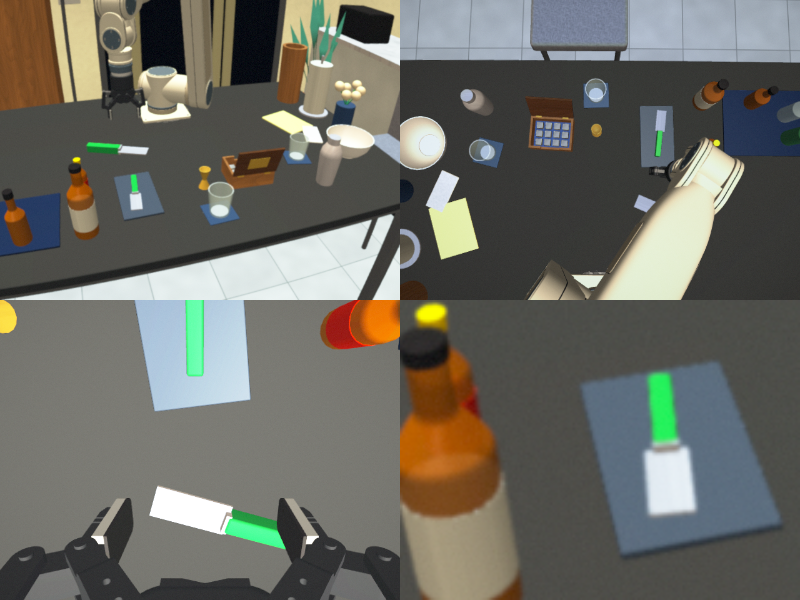

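The spatula lies flat on the slate, the lid leans back, and the glasses, bottle and jigger are all standing in place. The gripper is clear.

```bash
python3 -c "
from bench import hand_in; print(hand_in())"
```

```text
the job is handed in; nothing more can be done
None
```

The job is handed in: the lid leans back on its stop, the spatula lies flat and released on the slate, and both glasses, the small bottle and the measuring cup are still standing in place.

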